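Set the rinse pump's dial to the long scale line and press its button

ROBOT

A 6-joint arm with a two-finger parallel gripper is mounted at the origin on the work surface. World frame = base frame: x ahead of the robot, y to its left, z up, the work surface at z = 0. Lengths are in m, angles in degrees, forces in N, time in s.
With the tool pointing down it reaches from about 0.4 to 0.825 m from the base axis. Payload 7 kg.
Tool frame: the origin (TCP) lies at the very end of the fingers, on their centre line; the grasp point (between the pads) lies hold_point_z behind it (hold_point_z is the distance from the TCP to the grasp point, in m); z points along the fingers, y is the direction in which the jaws open and shut (so a half turn about z gives the same grasp; the last joint's range is limited). The gripper opens to 88 mm and grips with 3 to 60 N. Pads are 19 mm wide; open, the fingers measure 130 mm over their backs; the gripper's body (78 mm by 193 mm) begins 47 mm behind the grasp point.
Start: joints at [-51.446, 20.546, 0.682, 0, -70.136, -16.507], TCP at [0.253, -0.626, 0.227] pointing down, gripper open.
Joint ranges: [-176.03, 176.03], [-82.01, 121.73], [-58.28, 71.71], [-173.87, 95.51], [-174.79, -0.11], [-173.66, 173.66]. Speed limits (degrees/s): [136.94, 136.94, 172.46, 180, 180, 180].

INTERFACE

Orientations are given as [roll, pitch, yaw] about the fixed x, y, z axes, in that order (R = Rz(yaw) Ry(pitch) Rx(roll)).
In Python, from plant import get_obs, snapshot, close_job, hold_point_z gives the robot as it stands. The module is installed in compiled form; this text tells all that it offers.
- The arm moves only by the tool jog_arm, never from a script. Its argument "commands" is a list of rows, each a list of 4 numbers: the shift along the world's x, y, z in mm, then the turn about the world's z in degrees. In form: [[x, y, z, turn], ...]. A call has exactly 10 rows; each row shifts and turns the commanded pose from where the row before left it; what a row does not reach is not made up. A row lasts 1/12 s, in which the tool goes at most 41.7 mm and 7.16 degrees, less where a joint would pass 70% of its speed; a pose out of reach is approached as far as the arm can. A call is refused whole if a number of a shift passes 41.7 or a number of a turn 7.16, either way. A call with a gripper value outside its range is refused whole. "fingers" is the finger opening in mm, from 0 to 87.6, set as the call begins (left out, the last holds). The fingers move at their own pace and stop on an object; the grip force is fixed at half the most. Time passes only in rows, so rows that do not move let the fingers close, or fill a call up. It gives the time, the measured TCP pose, the force and the opening at its end, in the units of the state.
- get_obs(): the state, without advancing time (a new reading comes with each control period).
- snapshot(name): name is "scene" or "top"; returns a dict with "image" (420x560x3 uint8, red, green, blue), "fov_y" (degrees; the focal length in pixels is half the picture's height over the tangent of half this angle, whatever the lens; pixels are square), "cx", "cy" (the principal point, pixels), "dist_coeffs" ([k1, k2, p1, p2, k3] as OpenCV has them; the pictures are not rectified), "rvec" (rotation vector, rad) and "tvec" (3), from world to camera coordinates, as OpenCV has them. Camera axes: x right, y down, z forward; pixel columns grow to the right and rows downward; lengths in m; the calibration is good to about 2 mm. A picture is of the moment at which its call begins. There is no depth.
- close_job(): hands the job in, once; it reports no verdict.
The state is a dict: "clock": time; "joint_pos": joint angles; "qvel": joint speeds; "tau": joint torques, N m; "tool_pos": TCP position; "orientation": TCP orientation; "force": force on the tool from outside, world axes, zero at the start; "moment": the same for the moment, N m; "opening": finger opening in m.
Only numpy, scipy, OpenCV 4.12 (cv2) and the standard library are available. Lean on these libraries where they do the work, as an engineer would, in place of code of your own. Each camera call takes 0.05 s, during which the arm holds its last target.

TASK

Push the rinse pump's dial round by the side of its upright fin, with a fingertip and without pinching the fin, until the dial's white index line points straight at the one long line of the scale around it. Then press the pump's round push button fully down to store the setting and let it go, with the dial still on the line; do not press it before the dial is set. Leave the glassware, jars, rack and tools around the pump where they stand.

Things in the scene. Friction and masses are not known exactly. Their poses are not given: they have to be found in the camera images.
- pump: low white rinse pump, fixed to the table: housing 200 mm (x) by 275 mm (y), top 45 mm above the table. Origin at table level, right under the dial's axis; x points to its far side, y to its left end, where a black pump head with a round grey cover reaches 62 mm high. The dial lies flat on it and the button is near its right end
- dial_centre (a point): centre of the dial's flat top, on its upright axis, 62 mm above the table. The dial is a black disc, 120 mm across at its foot, with a bevelled rim, 10 mm thick; a steel boss 24 mm across stands 3 mm above its top. It turns about the vertical either way without end and stays where it is left; pushing its fin sideways takes about 3 N
- index_line (a point): outer end of the white index line on the dial: at the foot of the dial's rim, 60 mm from its axis. The line is 6 mm wide and runs outward along a radius, and turns with the dial; the point's x axis points outward along it
- target_line (a point): inner end of the long scale line (26 mm long, 6 mm wide, black; the 23 other lines, every 15 degrees, are only 8 mm long and 2 mm wide) on the fixed white scale disc, 180 mm across, that lies under the dial; 60 mm from the dial's axis, x axis outward along the line: index_line coincides with it when the dial is set
- fin (a point): centre of the grey upright fin on the dial, half-way up, 42 mm from the dial's axis, exactly opposite the index line. The fin is a plate 24 mm long along the radius, 14 mm thick, 30 mm high; its top is 92 mm above the table. A finger pushes one of its two broad flat sides, which face along the turning. Its x axis points from the fin to the dial's axis
- dial (a joint): angle of the dial on the pump in rad, growing counter-clockwise seen from above; it does not say where the long scale line is
- button_top (a point): centre of the top of the black round push button (28 mm across, in a grey housing) on the pump's top, right of the dial, 132 mm from the dial's axis. It is pressed straight down
- button (a joint): how far the button is pressed: 0 when out, 0.006 m fully down, which takes 5 N; it springs back
- vial: amber glass vial, 24 mm across, 48 mm tall, standing on the pump's top at its far right corner; origin at the centre of its underside; leave it alone
- cap_jar: small white pot with a white cap, 30 mm across, 36 mm tall, standing on the pump's top at its near right corner; origin at the centre of its underside; leave it alone
- tube_rack: white rack of capped tubes, 70 x 125 mm, 104 mm tall, left of the pump; origin at the centre of its underside; leave it alone
- beaker: glass beaker, 68 mm across, 85 mm tall, beyond the pump; origin at the centre of its underside; leave it alone
- tip_box: grey box, 85 x 120 x 50 mm, beyond the pump; origin at the centre of its underside; leave it alone
- screwdriver: screwdriver, 170 mm long, lying in front of the pump (robot side); origin at the centre of its underside; leave it alone
- wash_bottle: white bottle, 66 mm across, 160 mm tall, far right of the pump; origin at the centre of its underside; leave it alone
- sample_jar: clear jar, 60 mm across, 70 mm tall, near right of the pump; origin at the centre of its underside; leave it alone

How it is judged:
By the outcome, as a careful person would: the job done as asked, in the order asked, and still so for the second after the job is handed in, with the robot touching nothing.
It also fails if it takes over 51 s, if anything falls off the work surface, if the arm or the gripper's body presses on something with over 40 N, if the wrist force passes 120 N, or if a joint passes its speed limit or range.

## Working session

There is one attempt and no reset: what is moved stays moved. The work goes in short steps, Python scripts to look and compute and a tool call to move; the robot and the scene stay as the last step left them, time stands still between calls to the robot, and variables do not carry over. Pictures are saved under pics/ and viewed, and the job is handed in when it is done.

Besides the shell and the picture viewer there is one more tool, called after "Request:" as name(argument=value, ...) on one line, values as JSON. jog_arm: Moves the arm, as the interface text tells. Its arguments: {"type":"object","properties":{"commands":{"type":"array","items":{"type":"array","items":{"type":"number"}}},"fingers":{"type":"number"}},"required":["commands"]}

```bash
mkdir -p pics
cat > h.py <<'E'
import numpy as np, cv2, pickle
from plant import get_obs, snapshot, close_job, hold_point_z
def snap(n,f):
    s=snapshot(n); cv2.imwrite(f'pics/{f}.png',cv2.cvtColor(s['image'],cv2.COLOR_RGB2BGR)); pickle.dump(s,open(f'pics/{f}.pkl','wb')); return s
def load(f): return pickle.load(open(f'pics/{f}.pkl','rb'))
def K(s):
    h=s['image'].shape[0]; f=h/2/np.tan(np.radians(s['fov_y'])/2); return np.array([[f,0,s['cx']],[0,f,s['cy']],[0,0,1.]])
def ray(s,px,z):
    px=np.array(px,float).reshape(-1,1,2)
    u=cv2.undistortPoints(px,K(s),np.array(s['dist_coeffs'],float)).reshape(-1,2)
    R,_=cv2.Rodrigues(np.array(s['rvec'],float)); t=np.array(s['tvec'],float).ravel()
    c=-R.T@t; d=np.c_[u,np.ones(len(u))]@R
    return c+d*((z-c[2])/d[:,2])[:,None]
def proj(s,P):
    return cv2.projectPoints(np.array(P,float).reshape(-1,3),np.array(s['rvec'],float),np.array(s['tvec'],float),K(s),np.array(s['dist_coeffs'],float))[0].reshape(-1,2)
E
python3 - <<'E'
from h import *
print(get_obs(),hold_point_z)
for n in('scene','top'):
    s=snap(n,n+'0'); R,_=cv2.Rodrigues(np.array(s['rvec'],float)); print(n,s['fov_y'],s['dist_coeffs'],-R.T@np.ravel(s['tvec']))
E
```

```text
{'clock': 0.0, 'joint_pos': array([-5.14468999e+01,  2.05914600e+01,  6.34951852e-01, -1.96308432e-02,
       -7.01360545e+01, -1.65035629e+01]), 'qvel': array([ 0.00364321, -0.08920714, -0.06267847, -0.05034029,  0.02345305,
       -0.09933454]), 'tau': array([ 1.65613937e-04, -5.82705331e+01,  2.93054688e+01,  6.99694991e+00,
        6.84364364e-03, -2.40360650e-04]), 'tool_pos': array([ 0.25315868, -0.62521065,  0.2256329 ]), 'orientation': array([ 1.79906008e+02, -8.60315608e-03, -1.57957141e+02]), 'force': array([-0.05707879,  0.1139054 , -0.56422276]), 'moment': array([-0.00751057, -0.01004489,  0.03591975]), 'opening': 0.08763707441195505} 0.0188
scene 45.99820831617066 [-0.10308687  0.          0.          0.          0.        ] [ 0.94815947 -0.60606464  0.73789824]
top 55.89942681688909 [-0.09860464  0.          0.          0.          0.        ] [0.43915682 0.05857342 0.88703121]
```

View pics/scene0.png

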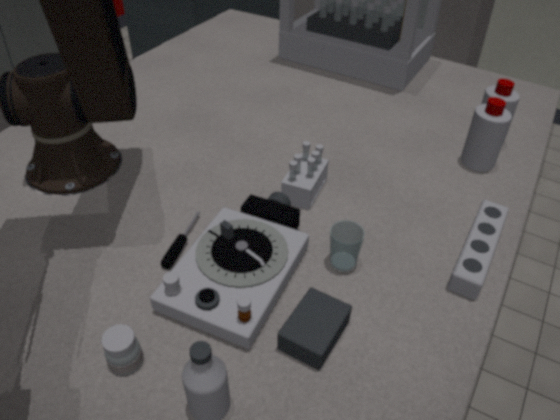

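View pics/top0.png

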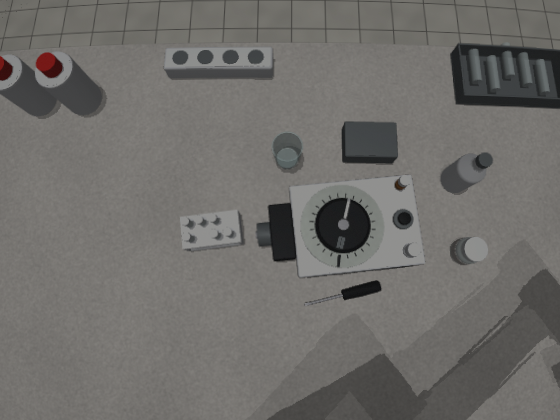

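Run:
```python
from h import *
for f,b in(('top0',(250,160,440,310)),('scene0',(150,180,320,350))):
    s=load(f); x0,y0,x1,y1=b
    im=cv2.cvtColor(s['image'],cv2.COLOR_RGB2BGR)[y0:y1,x0:x1]
    k=4 if f=='top0' else 3.5
    im=np.clip(im*1.6,0,255).astype('uint8')
    cv2.imwrite(f'pics/{f}z.png',cv2.resize(im,None,fx=k,fy=k,interpolation=cv2.INTER_CUBIC))
s=load('top0')
print(ray(s,[(343.5,225)],.062),ray(s,[(403,219)],.055),ray(s,[(339,262)],.05),ray(s,[(348,199)],.052))
```

```text
[[ 0.55891647 -0.06559897  0.062     ]] [[ 0.57367193 -0.19530094  0.055     ]] [[ 0.4819245  -0.05652996  0.05      ]] [[ 0.617135   -0.07799018  0.052     ]]
```

View pics/top0z.png

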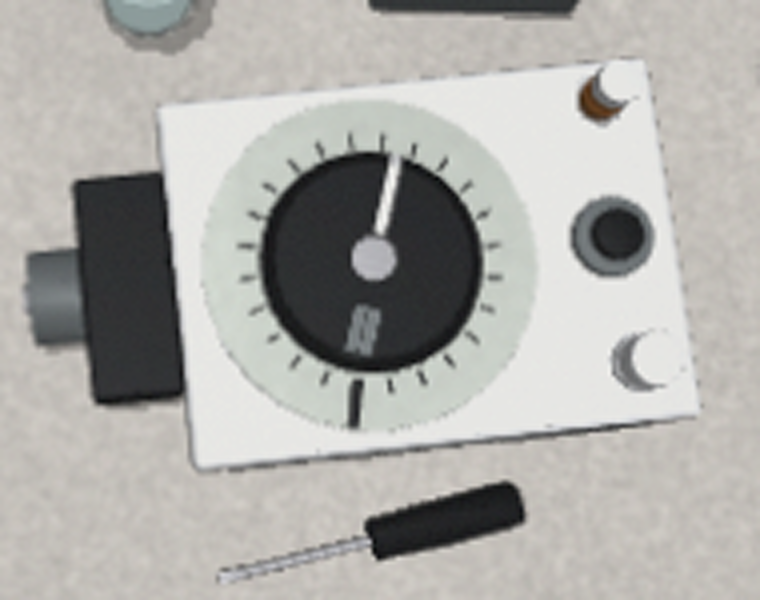

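View pics/scene0z.png

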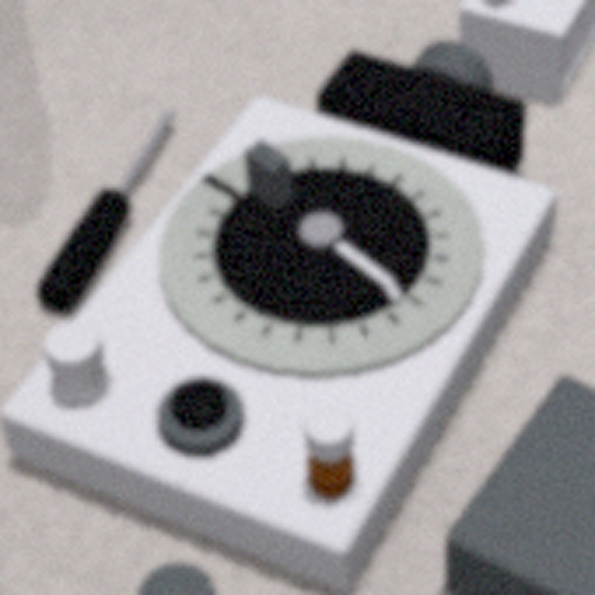

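```bash
cat > m.py <<'E'
from h import *
def top_measure(s,verbose=True):
    g=cv2.cvtColor(s['image'],cv2.COLOR_RGB2GRAY).astype(float)
    k=6
    vv,uu=np.mgrid[170:290:1/k,290:390+40:1/k]
    G=cv2.remap(g.astype('float32'),uu.astype('float32'),vv.astype('float32'),cv2.INTER_CUBIC)
    return uu,vv,G
def polar(s,c,r0,r1,z,angs):
    # sample image brightness averaged over radii, vs world angle
    g=cv2.cvtColor(s['image'],cv2.COLOR_RGB2GRAY).astype('float32')
    rs=np.linspace(r0,r1,12); out=[]
    for r in rs:
        P=np.c_[c[0]+r*np.cos(angs),c[1]+r*np.sin(angs),np.full(len(angs),z)]
        p=proj(s,P).astype('float32'); out.append(cv2.remap(g,p[None,:,0],p[None,:,1],cv2.INTER_CUBIC)[0])
    return np.mean(out,0)
def peak(a,v,bright):
    w=v if bright else -v
    w=w-np.median(w); i=np.argmax(w); n=len(a); 
    d=np.degrees(np.angle(np.exp(1j*(a-a[i])))); m=(abs(d)<12)&(w>0.4*w[i])
    return np.degrees(a[i])+np.sum(d[m]*w[m])/np.sum(w[m]), w[i]
def measure(f,c):
    s=load(f); A=np.radians(np.arange(0,360,.25))
    return peak(A,polar(s,c,.02,.045,.062,A),True),peak(A,polar(s,c,.072,.085,SZ,A),False)
SZ=.052
E
python3 - <<'E'
from m import *
for f,seed in(('top0',(343,224)),('scene0',(241,245))):
    s=load(f); im=s['image'].astype(int); g=im.mean(2)
    m=np.zeros(g.shape,'uint8'); y,x=seed[1],seed[0]
    # dark dial blob -> ellipse
    print(f, g[y-3:y+4,x-6:x+7].astype(int))
    m=(g<60).astype('uint8'); n,l,st,ce=cv2.connectedComponentsWithStats(m)
    for i in range(1,n):
        if st[i,4]>60 and 180<ce[i][0]<430 and 180<ce[i][1]<310: print(st[i],ce[i])
E
```

```text
top0 [[ 29  51 107 114 114 114 112 112 111 110  89  53  31]
 [ 30  85 111 114 114 114 113 112 112 111 111  72  35]
 [ 31 106 115 116 115 114 113 113 113 112 111  81  39]
 [ 30 110 118 117 115 114 113 113 112 111 111  99  45]
 [ 30 107 117 117 116 116 115 114 112 111 111 104  47]
 [ 30  92 113 115 114 114 113 114 113 114 113  82  39]
 [ 29  50 103 116 116 115 114 112 112 112 105  55  30]]
[ 315  198   56   55 2153] [342.27217836 225.29772411]
[ 257  203   39   59 1435] [280.38188153 232.18885017]
[397 212  15  14 152] [403.91447368 218.17763158]
[341 280  40  20 447] [361.08948546 289.73378076]
scene0 [[ 31  49  73  85  93  94  96  98  99  92  83  68  44]
 [ 40  71  89  96  99 101 104 105 101 100  96  81  61]
 [ 52  82  96 102 101  99 102 101 101 101 100  90  72]
 [ 57  84  98 101 101 102 101 104 103  98 103  93  73]
 [ 61  81  96 102 104 102 102 104 101 101  99  89  64]
 [ 45  77  90  96  99 102 103 101 100  99  91  80  57]
 [ 34  57  74  86  93  96  96  92  96  84  79  71  68]]
[ 241  194   59   35 1227] [272.5004075  210.03096985]
[ 209  224   63   49 2021] [239.77387432 249.05937655]
[198 289  19  16 227] [206.61674009 296.07488987]
[197 300  21  10  78] [207.52564103 305.88461538]
```

Run:
```python
from m import *
cs={}
for f,box,bb in(('top0',(334,216,353,234),(397,211,413,227)),('scene0',(230,236,252,255),(195,286,220,305))):
    s=load(f); g=s['image'].astype(float).mean(2).astype('float32'); k=8
    x0,y0,x1,y1=box
    G=cv2.resize(g[y0:y1,x0:x1],None,fx=k,fy=k,interpolation=cv2.INTER_CUBIC)
    m=(G>72).astype('uint8'); m=cv2.morphologyEx(m,cv2.MORPH_OPEN,cv2.getStructuringElement(cv2.MORPH_ELLIPSE,(57,57)))
    ys,xs=np.nonzero(m); p=((xs.mean()+.5)/k-.5+x0,(ys.mean()+.5)/k-.5+y0)
    c=ray(s,[p],.065)[0]; cs[f]=c; print(f,'boss',p,c,2*np.sqrt(len(xs)/np.pi)/k)
    x0,y0,x1,y1=bb
    G=cv2.resize(g[y0:y1,x0:x1],None,fx=k,fy=k,interpolation=cv2.INTER_CUBIC)
    n,l,st,ce=cv2.connectedComponentsWithStats((G<48).astype('uint8')); i=1+np.argmax(st[1:,4])
    p=((ce[i][0]+.5)/k-.5+x0,(ce[i][1]+.5)/k-.5+y0); print('button px',p,st[i]/k)
    for z in(.05,.055,.06,.065): print(z,ray(s,[p],z)[0])
    print(measure(f,c))
s=load('top0')
# button via two-view triangulation is shown above; outer scale disc and pump corners
print(ray(s,[(250+160/4,160+107/4),(250+645/4,160+60/4),(250+700/4,160+413/4),(250+198/4,160+468/4)],.045))
print(ray(s,[(250+600/4,160+100/4),(250+650/4,160+360/4)],.08), ray(s,[(250+363/4,160+330/4)],.077))
```

```text
top0 boss (np.float64(342.9699648123324), np.float64(224.11697804959786)) [ 0.5603472  -0.06406504  0.065     ] 10.896310731002211
button px (np.float64(403.8884743875278), np.float64(218.1255289532294)) [5.0000e-01 8.7500e-01 1.3750e+01 1.3375e+01 1.1225e+03]
0.05 [ 0.57640359 -0.19886709  0.05      ]
0.055 [ 0.57558375 -0.19732927  0.055     ]
0.06 [ 0.5747639  -0.19579145  0.06      ]
0.065 [ 0.57394406 -0.19425363  0.065     ]
((np.float64(345.68117151642093), np.float32(119.484726)), (np.float64(173.07226176289734), np.float32(104.20588)))
scene0 boss (np.float64(241.2251712328767), np.float64(244.97690767895043)) [ 0.56041297 -0.06423486  0.065     ] 10.154432960813798
button px (np.float64(206.51685220177455), np.float64(295.70915831416363)) [   3.5      3.      16.875   14.375 1521.5  ]
0.05 [ 0.56906585 -0.18906262  0.05      ]
0.055 [ 0.5718213  -0.19209361  0.055     ]
0.06 [ 0.57457675 -0.1951246   0.06      ]
0.065 [ 0.5773322  -0.19815558  0.065     ]
((np.float64(347.6052231918398), np.float32(112.8137)), (np.float64(150.06882430994014), np.float32(71.458885)))
[[ 0.64502235  0.04735807  0.045     ]
 [ 0.67433783 -0.22195914  0.045     ]
 [ 0.47977196 -0.24215792  0.045     ]
 [ 0.45027893  0.02639993  0.045     ]]
[[ 0.64236516 -0.18480612  0.08      ]
 [ 0.50521949 -0.20470574  0.08      ]] [[ 0.52040711 -0.05701413  0.077     ]]
```

Run:
```python
from m import *
from scipy.signal import find_peaks
c=(.5604,-.0641)
A=np.radians(np.arange(0,360,.25))
for f in('top0','scene0'):
    s=load(f)
    for z in (.047,.050,.052):
        v=polar(s,c,.0625,.067,z,A); w=-v+cv2.blur(v[None],(61,1))[0]
        i,_=find_peaks(w,prominence=12,distance=30)
        a=[]
        for j in i:
            m=np.arange(j-12,j+13)%len(A); ww=np.clip(w[m],0,None); a.append(j*.25+.25*np.sum(ww*np.arange(-12,13))/ww.sum())
        a=np.array(a); r=(a-173+7.5)%15-7.5; 
        # first harmonic
        M=np.c_[np.ones(len(a)),np.cos(np.radians(a)),np.sin(np.radians(a))]; co=np.linalg.lstsq(M,r,rcond=None)[0]
        print(f,z,len(a),np.round(co,2),'std',np.std(r-M@co).round(2),'centre shift mm',np.radians(co[1:])*64.7)
    for r in((.072,.085),(.062,.072),(.074,.083)):
        W=np.radians(np.arange(160,188,.25)); print('long',r,peak(W,polar(s,c,*r,.051,W),False))
    for r in((.018,.03),(.03,.045),(.04,.052)):
        W=np.radians(np.arange(330,362,.25)); print('index',r,peak(W,polar(s,c,*r,.062,W),True))
```

```text
top0 0.047 24 [ 0.06 -0.81 -0.52] std 0.17 centre shift mm [-0.90950133 -0.58803059]
top0 0.05 24 [ 0.07 -0.41 -0.16] std 0.17 centre shift mm [-0.45838599 -0.17897057]
top0 0.052 24 [ 0.08 -0.14  0.08] std 0.17 centre shift mm [-0.15302214  0.09481701]
long (0.072, 0.085) (np.float64(173.17300350967426), np.float32(104.33936))
long (0.062, 0.072) (np.float64(173.19310780677702), np.float32(89.644714))
long (0.074, 0.083) (np.float64(173.17673922261582), np.float32(105.86753))
index (0.018, 0.03) (np.float64(345.6823166834181), np.float32(65.61832))
index (0.03, 0.045) (np.float64(345.80657268106046), np.float32(115.763275))
index (0.04, 0.052) (np.float64(345.91969796082316), np.float32(119.46439))
scene0 0.047 23 [0.21 2.67 2.38] std 0.74 centre shift mm [3.01523852 2.6875365 ]
scene0 0.05 24 [0.15 0.93 0.98] std 0.48 centre shift mm [1.04806646 1.10823977]
scene0 0.052 24 [ 0.13 -0.29  0.06] std 0.36 centre shift mm [-0.33115369  0.06744384]
long (0.072, 0.085) (np.float64(172.49086479183677), np.float32(62.378025))
long (0.062, 0.072) (np.float64(170.19030487727042), np.float32(44.550426))
long (0.074, 0.083) (np.float64(172.51541728368426), np.float32(62.817905))
index (0.018, 0.03) (np.float64(347.7260882077868), np.float32(30.369514))
index (0.03, 0.045) (np.float64(347.1474362255898), np.float32(66.617195))
index (0.04, 0.052) (np.float64(346.85505741571643), np.float32(86.715454))
```

Request:
jog_arm(commands=[[12.8,26.7,0,7.1],[12.8,26.7,0,7.1],[12.8,26.7,0,7.1],[12.8,26.7,0,7.1],[12.8,26.7,0,7.1],[12.8,26.7,0,7.1],[12.8,26.7,0,7.1],[12.8,26.7,0,7.1],[12.8,26.7,0,7.1],[12.8,26.7,0,7.1]], fingers=0)

```text
clock: 0.93
tool_pos: [0.3815, -0.3572, 0.2263]
orientation: [180.0, 0.0, -86.6]
force: [0.3, -1.0, 0.4]
opening: 0.0267
```

Run:
```python
from h import *
o=get_obs(); print({k:np.round(o[k],3) for k in('clock','joint_pos','tool_pos','orientation','force','opening')})
s=load('top0'); print('bottle cap',ray(s,[(484,160)],.16),'jar',ray(s,[(475,251)],.07))
```

```text
{'clock': np.float64(0.933), 'joint_pos': array([-2.1586e+01,  6.1640e+00, -1.8372e+01, -9.0000e-03, -6.5486e+01,
        2.4982e+01]), 'tool_pos': array([ 0.382, -0.357,  0.226]), 'orientation': array([ 1.79984e+02,  1.70000e-02, -8.66080e+01]), 'force': array([ 0.255, -1.002,  0.351]), 'opening': np.float64(0.027)}
bottle cap [[ 0.67491568 -0.33239309  0.16      ]] jar [[ 0.50381116 -0.34302339  0.07      ]]
```

Request:
jog_arm(commands=[[12.8,26.6,0,7.15],[12.8,26.6,0,7.15],[12.8,26.6,0,7.15],[12.8,26.6,0,7.15],[12.8,26.6,0,7.15],[12.8,26.6,0,7.15],[12.8,26.6,0,7.15],[12.8,26.6,0,7.15],[12.8,26.6,0,7.15],[12.8,26.6,0,7.15]])

```text
clock: 1.77
tool_pos: [0.5095, -0.0911, 0.2264]
orientation: [180.0, 0.0, -15.1]
force: [0.9, 0.2, 0.4]
opening: 0.0002
```

Request:
jog_arm(commands=[[0,0,-20,0],[0,0,-20,0],[0,0,-20,0],[0,0,-20,0],[0,0,-20,0],[0,0,-20,0],[0,0,-16,0],[0,0,-14,0],[0,0,-5,0],[0,0,0,0]])

```text
clock: 2.6
tool_pos: [0.5083, -0.0928, 0.0703]
orientation: [179.9, 0.2, -15.5]
force: [-0.9, 0.5, 0.5]
opening: 0.0001
```

Run:
```python
from h import *
snap('scene','scene1'); s=snap('top','top1'); o=get_obs(); print(o['force'],o['opening'],o['joint_pos'])
im=cv2.imread('pics/scene1.png')[150:340,150:330]; cv2.imwrite('pics/scene1z.png',cv2.resize(np.clip(im*1.6,0,255).astype('uint8'),None,fx=3,fy=3,interpolation=cv2.INTER_CUBIC))
```

```text
[-0.53235587 -0.152999   -0.20884437] 0.0005382100061700821 [ 1.14368472e+01  1.49726971e+01 -3.04084691e+01  1.70764448e-02
 -4.46112846e+01  6.31086930e+01]
```

View pics/scene1z.png

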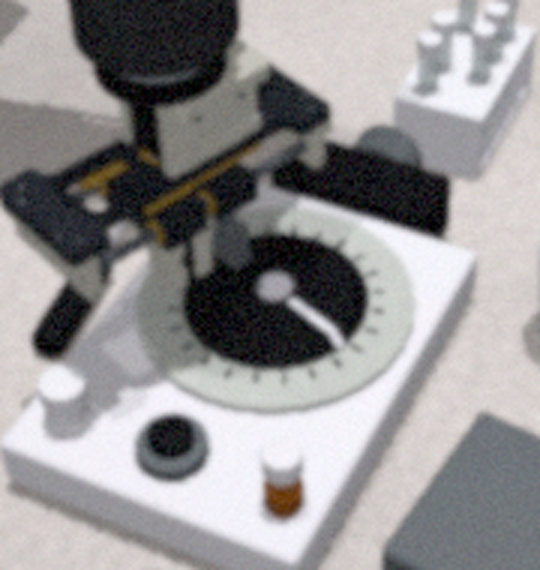

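View pics/top1.png

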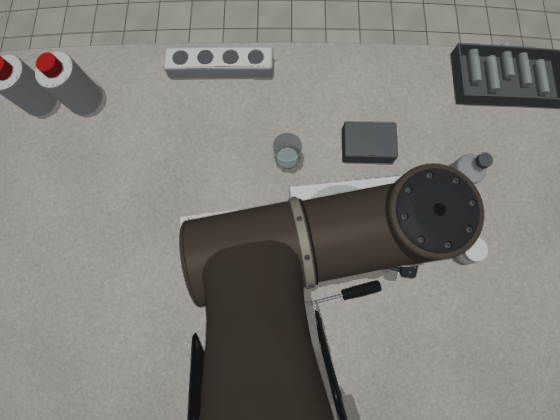

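```bash
cat > arc.py <<'E'
from h import *
import sys
C=np.array([.5604,-.0641])
def arc(p,tot,n,extra=(0,0)):
    """rotate TCP about C by tot deg in n rows"""
    v=np.array(p)-C; out=[]; q=np.array(p)*1000; acc=q.copy()
    for i in range(1,n+1):
        a=np.radians(tot*i/n); R=np.array([[np.cos(a),-np.sin(a)],[np.sin(a),np.cos(a)]])
        d=np.round((C+R@v)*1000-acc,1); acc=acc+d; out.append([float(d[0]),float(d[1]),0,round(tot/n,2)])
    return out
if __name__=='__main__':
    p=get_obs()['tool_pos'][:2]; print(p,get_obs()['orientation'][2],get_obs()['force'])
    print(arc(p,float(sys.argv[1]),int(sys.argv[2])))
E
python3 arc.py -70 10
```

```text
[ 0.50963934 -0.09266385] -15.442303260585138 [-0.53235587 -0.152999   -0.20884437]
[[-3.1, 6.4, 0, -7.0], [-2.3, 6.7, 0, -7.0], [-1.5, 7.0, 0, -7.0], [-0.6, 7.1, 0, -7.0], [0.3, 7.1, 0, -7.0], [1.1, 7.0, 0, -7.0], [2.0, 6.8, 0, -7.0], [2.8, 6.6, 0, -7.0], [3.6, 6.1, 0, -7.0], [4.3, 5.7, 0, -7.0]]
```

```bash
python3 arc.py -45 10
```

```text
[ 0.50963934 -0.09266385] -15.442303260585138 [-0.53235587 -0.152999   -0.20884437]
[[-2.1, 4.1, 0, -4.5], [-1.7, 4.2, 0, -4.5], [-1.5, 4.3, 0, -4.5], [-1.0, 4.5, 0, -4.5], [-0.8, 4.5, 0, -4.5], [-0.3, 4.6, 0, -4.5], [-0.0, 4.5, 0, -4.5], [0.3, 4.6, 0, -4.5], [0.7, 4.5, 0, -4.5], [1.1, 4.5, 0, -4.5]]
```

Request:
jog_arm(commands=[[-2.1,4.1,0,-4.5],[-1.7,4.2,0,-4.5],[-1.5,4.3,0,-4.5],[-1.0,4.5,0,-4.5],[-0.8,4.5,0,-4.5],[-0.3,4.6,0,-4.5],[0,4.5,0,-4.5],[0.3,4.6,0,-4.5],[0.7,4.5,0,-4.5],[1.1,4.5,0,-4.5]])

```text
clock: 3.53
tool_pos: [0.5041, -0.0485, 0.0728]
orientation: [-180.0, -0.0, -60.7]
force: [-0.9, -3.4, 0.5]
opening: 0.0003
```

```bash
cat > look.py <<'E'
from m import *
import sys
f=sys.argv[1]; s=snap('scene',f); c=(.5604,-.0641)
o=get_obs(); print(o['force'],o['tool_pos'],o['orientation'][2])
lo,hi=float(sys.argv[2]),float(sys.argv[3])
for r in((.018,.03),(.03,.045),(.04,.052)):
    W=np.radians(np.arange(lo,hi,.25)); print('index',r,peak(W,polar(s,c,*r,.062,W),True))
im=cv2.imread(f'pics/{f}.png')[150:340,150:330]; cv2.imwrite(f'pics/{f}z.png',cv2.resize(np.clip(im*1.6,0,255).astype('uint8'),None,fx=3,fy=3,interpolation=cv2.INTER_CUBIC))
E
python3 look.py s2 280 362; python3 arc.py -45 10
```

```text
[-2.09233389 -0.34122632  1.05508827] [ 0.50446629 -0.04795843  0.07278226] -60.98118391883421
index (0.018, 0.03) (np.float64(319.936898704187), np.float32(116.500595))
index (0.03, 0.045) (np.float64(319.74292612239543), np.float32(125.19093))
index (0.04, 0.052) (np.float64(319.70153408581854), np.float32(122.46371))
[ 0.50446629 -0.04795843] -60.98118391883421 [-2.09233389 -0.34122632  1.05508827]
[[1.4, 4.3, 0, -4.5], [1.8, 4.3, 0, -4.5], [2.1, 4.0, 0, -4.5], [2.4, 3.9, 0, -4.5], [2.7, 3.7, 0, -4.5], [3.0, 3.4, 0, -4.5], [3.3, 3.2, 0, -4.5], [3.5, 3.0, 0, -4.5], [3.7, 2.7, 0, -4.5], [3.9, 2.3, 0, -4.5]]
```

View pics/s2z.png

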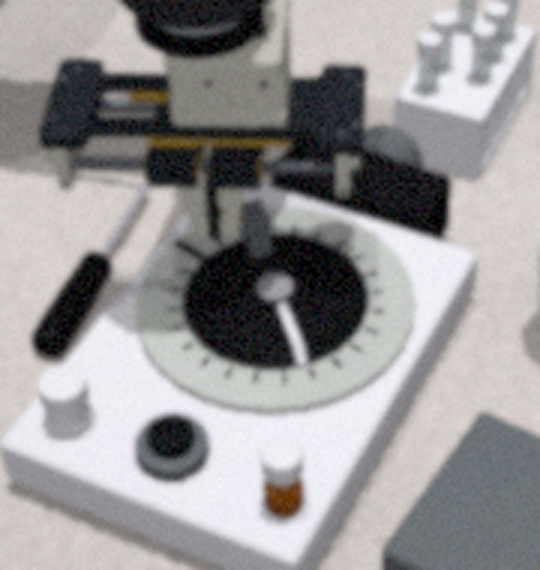

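Run:
```python
from arc import *
def W(fin,r,t):
    a=np.radians(fin); return C+r*np.array([np.cos(a),np.sin(a)])+t*np.array([-np.sin(a),np.cos(a)])
p=W(139.8,.042,.030); print((p-get_obs()['tool_pos'][:2])*1000, p)
print(arc(p,-25,5)); p2=W(139.8-25,.042,.030)
for i in range(3): print(arc(p2,-50,10)); p2=W(139.8-25-50*(i+1),.042,.03)
```

```text
[  4.49054855 -11.9462306 ] [ 0.50895684 -0.05990466]
[[0.6, 4.5, 0, -5.0], [0.9, 4.4, 0, -5.0], [1.3, 4.3, 0, -5.0], [1.7, 4.1, 0, -5.0], [2.1, 4.0, 0, -5.0]]
[[2.4, 3.8, 0, -5.0], [2.7, 3.6, 0, -5.0], [3.0, 3.3, 0, -5.0], [3.3, 3.1, 0, -5.0], [3.6, 2.8, 0, -5.0], [3.8, 2.4, 0, -5.0], [4.0, 2.1, 0, -5.0], [4.1, 1.8, 0, -5.0], [4.3, 1.3, 0, -5.0], [4.4, 1.0, 0, -5.0]]
[[4.5, 0.6, 0, -5.0], [4.5, 0.2, 0, -5.0], [4.5, -0.1, 0, -5.0], [4.4, -0.6, 0, -5.0], [4.4, -0.9, 0, -5.0], [4.3, -1.4, 0, -5.0], [4.2, -1.7, 0, -5.0], [4.0, -2.0, 0, -5.0], [3.8, -2.4, 0, -5.0], [3.6, -2.7, 0, -5.0]]
[[3.3, -3.0, 0, -5.0], [3.1, -3.3, 0, -5.0], [2.8, -3.6, 0, -5.0], [2.4, -3.8, 0, -5.0], [2.1, -3.9, 0, -5.0], [1.8, -4.2, 0, -5.0], [1.3, -4.3, 0, -5.0], [1.0, -4.4, 0, -5.0], [0.6, -4.4, 0, -5.0], [0.3, -4.5, 0, -5.0]]
```

Request:
jog_arm(commands=[[-3,-4,0,0],[1.9,-2,0,5.2],[1.9,-2,0,5.2],[1.9,-2,0,5.2],[1.8,-2,0,5.2],[0.6,4.5,0,-5.0],[0.9,4.4,0,-5.0],[1.3,4.3,0,-5.0],[1.7,4.1,0,-5.0],[2.1,4.0,0,-5.0]])

```text
clock: 4.42
tool_pos: [0.5146, -0.0397, 0.0721]
orientation: [180.0, -0.0, -64.7]
force: [-1.8, -3.2, 1.8]
opening: 0.0004
```

```bash
python3 look.py s3 250 340
```

```text
[-0.78891359 -1.06251667  0.64364533] [ 0.51516868 -0.03919146  0.07213328] -65.08173271764488
index (0.018, 0.03) (np.float64(303.17189450132173), np.float32(125.88244))
index (0.03, 0.045) (np.float64(303.3509960770766), np.float32(129.14572))
index (0.04, 0.052) (np.float64(303.3736283719847), np.float32(126.370995))
```

View pics/s3z.png

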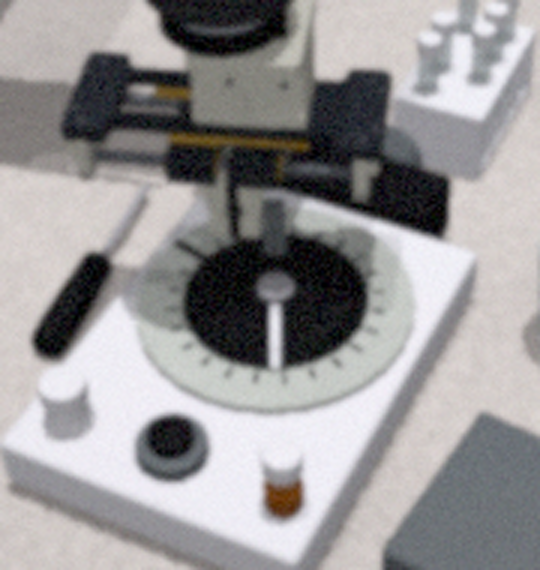

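Run:
```python
from arc import *
p=np.array([.5146,-.0397])
def rot(p,a):
    a=np.radians(a); return C+np.array([[np.cos(a),-np.sin(a)],[np.sin(a),np.cos(a)]])@(p-C)
for i in range(2): print(arc(p,-50,10)); p=rot(p,-50); print(p)
```

```text
[[2.3, 3.9, 0, -5.0], [2.6, 3.7, 0, -5.0], [3.0, 3.4, 0, -5.0], [3.2, 3.2, 0, -5.0], [3.5, 2.9, 0, -5.0], [3.7, 2.5, 0, -5.0], [4.0, 2.3, 0, -5.0], [4.1, 1.8, 0, -5.0], [4.3, 1.5, 0, -5.0], [4.4, 1.2, 0, -5.0]]
[ 0.54965181 -0.01333115]
[[4.5, 0.7, 0, -5.0], [4.5, 0.4, 0, -5.0], [4.5, -0.0, 0, -5.0], [4.5, -0.5, 0, -5.0], [4.5, -0.8, 0, -5.0], [4.3, -1.2, 0, -5.0], [4.3, -1.6, 0, -5.0], [4.0, -2.0, 0, -5.0], [3.9, -2.3, 0, -5.0], [3.7, -2.6, 0, -5.0]]
[ 0.5923824  -0.02323282]
```

Request:
jog_arm(commands=[[2.3,3.9,0,-4.2],[2.6,3.7,0,-4.2],[3.0,3.4,0,-4.2],[3.2,3.2,0,-4.2],[3.5,2.9,0,-4.2],[3.7,2.5,0,-4.2],[4.0,2.3,0,-4.2],[4.1,1.8,0,-4.2],[4.3,1.5,0,-4.2],[4.4,1.2,0,-4.2]])

```text
clock: 5.3
tool_pos: [0.549, -0.0134, 0.0716]
orientation: [179.9, -0.0, -106.6]
force: [-3.4, -1.7, 0.3]
opening: 0.0004
```

Request:
jog_arm(commands=[[4.5,0.7,0,-5.0],[4.5,0.4,0,-5.0],[4.5,0,0,-5.0],[4.5,-0.5,0,-5.0],[4.5,-0.8,0,-5.0],[4.3,-1.2,0,-5.0],[4.3,-1.6,0,-5.0],[4.0,-2.0,0,-5.0],[3.9,-2.3,0,-5.0],[3.7,-2.6,0,-5.0]])

```text
clock: 6.13
tool_pos: [0.5923, -0.0227, 0.0717]
orientation: [179.9, -0.0, -156.6]
force: [-2.5, 1.9, -0.4]
opening: 0.0003
```

```bash
python3 look.py s4 175 260
```

```text
[-1.40222779  0.70045471  0.83600163] [ 0.59301618 -0.02307296  0.07170614] -157.00804162730586
index (0.018, 0.03) (np.float64(204.82001070152762), np.float32(85.31488))
index (0.03, 0.045) (np.float64(204.87206596262726), np.float32(113.50382))
index (0.04, 0.052) (np.float64(205.3221854933982), np.float32(114.10839))
```

View pics/s4z.png

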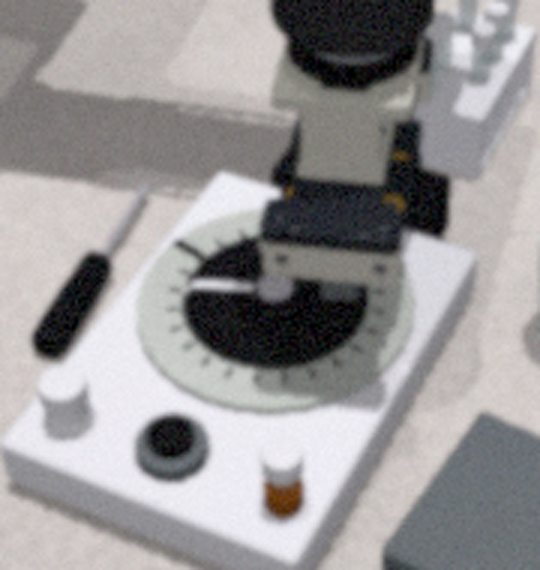

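Run:
```python
from arc import *
print(arc(np.array([.5925,-.0228]),-28,10))
```

```text
[[2.0, -1.6, 0, -2.8], [1.9, -1.7, 0, -2.8], [1.8, -1.8, 0, -2.8], [1.7, -1.9, 0, -2.8], [1.6, -2.0, 0, -2.8], [1.6, -2.0, 0, -2.8], [1.4, -2.2, 0, -2.8], [1.3, -2.1, 0, -2.8], [1.2, -2.3, 0, -2.8], [1.1, -2.3, 0, -2.8]]
```

Request:
jog_arm(commands=[[2.0,-1.6,0,-2.8],[1.9,-1.7,0,-2.8],[1.8,-1.8,0,-2.8],[1.7,-1.9,0,-2.8],[1.6,-2.0,0,-2.8],[1.6,-2.0,0,-2.8],[1.4,-2.2,0,-2.8],[1.3,-2.1,0,-2.8],[1.2,-2.3,0,-2.8],[1.1,-2.3,0,-2.8]])

```text
clock: 7.02
tool_pos: [0.6086, -0.0422, 0.0718]
orientation: [179.9, 0.0, 175.6]
force: [-1.3, 2.7, -0.6]
opening: 0.0002
```

```bash
python3 look.py s5 160 200
python3 - <<'E'
from m import *
s=load('s5');c=(.5604,-.0641)
for r in((.072,.085),(.062,.072),(.074,.083)):
        W=np.radians(np.arange(160,188,.25)); print('long',r,peak(W,polar(s,c,*r,.052,W),False))
E
```

```text
[-0.25978657  0.98953887 -0.86351726] [ 0.60873279 -0.04256218  0.07179609] 175.3376411384404
index (0.018, 0.03) (np.float64(168.3687269084395), np.float32(5.9317017))
index (0.03, 0.045) (np.float64(175.54086638053508), np.float32(6.904152))
index (0.04, 0.052) (np.float64(178.12329581291337), np.float32(33.36187))
long (0.072, 0.085) (np.float64(173.01379076013174), np.float32(65.90633))
long (0.062, 0.072) (np.float64(173.02240787635895), np.float32(42.642776))
long (0.074, 0.083) (np.float64(173.0196882386802), np.float32(67.09343))
```

View pics/s5z.png

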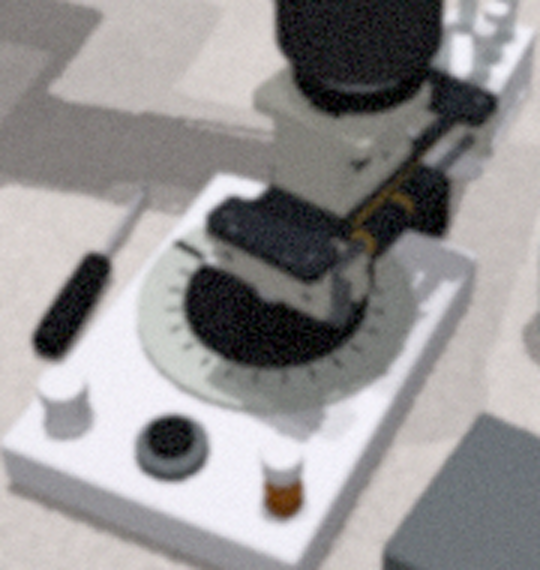

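Request:
jog_arm(commands=[[0.3,-0.7,0,-0.8],[0.3,-0.7,0,-0.8],[0.3,-0.7,0,-0.9],[0.4,-0.7,0,-0.9],[0,0,0,0],[0,0,0,0],[-2,4,0,0],[-2,4,0,0],[-2,4,5,0],[0,0,20,0]])

```text
clock: 7.9
tool_pos: [0.6013, -0.0328, 0.0942]
orientation: [-179.9, -0.3, 172.0]
force: [1.3, -0.1, 0.0]
opening: -0.0
```

Request:
jog_arm(commands=[[0,10,25,0],[0,10,25,0],[0,15,20,0],[0,20,0,0],[0,30,0,0],[0,30,0,0],[0,30,0,0],[0,20,0,0],[0,10,0,0],[0,0,0,0]])

```text
clock: 8.73
tool_pos: [0.6037, 0.1439, 0.1668]
orientation: [180.0, 0.0, 172.1]
force: [0.0, -0.4, -0.7]
opening: 0.0007
```

```bash
python3 look.py s6 160 200
python3 - <<'E'
from m import *
snap('top','t6'); c=(.5604,-.0641)
for f in('s6','t6'):
  s=load(f)
  for r in((.072,.085),(.062,.072),(.074,.083)):
        W=np.radians(np.arange(160,188,.25)); print(f,'long',r,peak(W,polar(s,c,*r,.052,W),False))
  for r in((.018,.03),(.03,.045),(.04,.052)):
    W=np.radians(np.arange(160,188,.25)); print(f,'index',r,peak(W,polar(s,c,*r,.062,W),True))
im=cv2.imread('pics/t6.png')[160:310,250:440]; cv2.imwrite('pics/t6z.png',cv2.resize(np.clip(im*1.6,0,255).astype('uint8'),None,fx=4,fy=4,interpolation=cv2.INTER_CUBIC))
E
```

```text
[-0.36332259 -0.06970394  0.49321299] [0.60358831 0.14263676 0.16674522] 172.05942316148875
index (0.018, 0.03) (np.float64(174.19775344174903), np.float32(43.891975))
index (0.03, 0.045) (np.float64(174.56236713593827), np.float32(84.81069))
index (0.04, 0.052) (np.float64(174.50536541327696), np.float32(96.56549))
s6 long (0.072, 0.085) (np.float64(172.99791751702867), np.float32(64.19864))
s6 long (0.062, 0.072) (np.float64(173.3781497739476), np.float32(50.69359))
s6 long (0.074, 0.083) (np.float64(173.00307069544078), np.float32(64.89583))
s6 index (0.018, 0.03) (np.float64(174.30354659629492), np.float32(23.421516))
s6 index (0.03, 0.045) (np.float64(174.43409542768927), np.float32(50.7742))
s6 index (0.04, 0.052) (np.float64(174.51065243304862), np.float32(63.724197))
t6 long (0.072, 0.085) (np.float64(173.05993763784673), np.float32(136.64273))
t6 long (0.062, 0.072) (np.float64(173.1393205421239), np.float32(115.26474))
t6 long (0.074, 0.083) (np.float64(173.0637454486983), np.float32(138.70929))
t6 index (0.018, 0.03) (np.float64(176.56749262266067), np.float32(72.3313))
t6 index (0.03, 0.045) (np.float64(176.1530842667001), np.float32(137.64153))
t6 index (0.04, 0.052) (np.float64(176.14867875986096), np.float32(152.74588))
```

View pics/s6z.png

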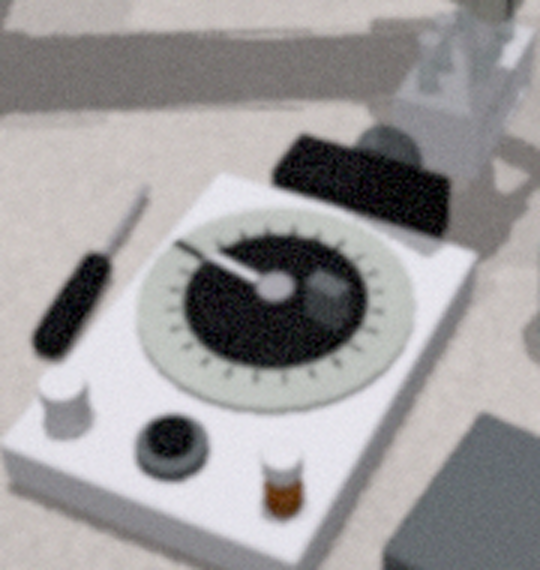

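View pics/t6z.png

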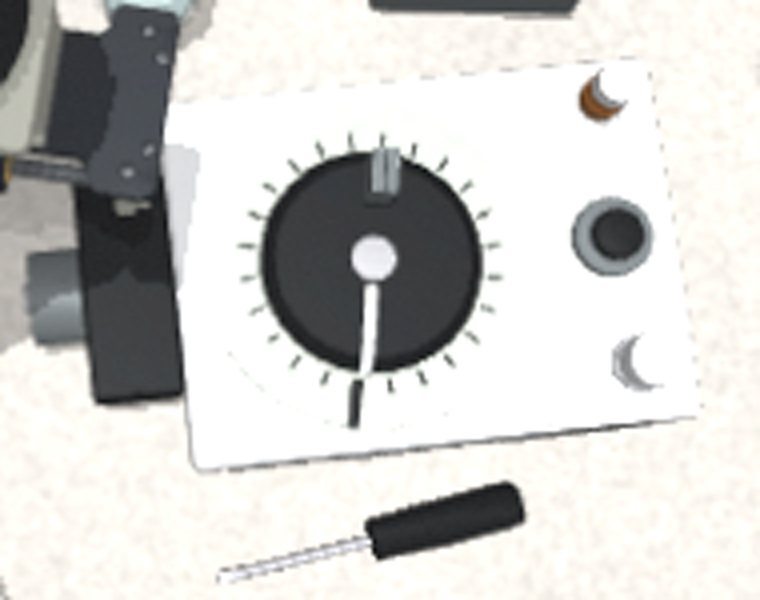

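```bash
cat > line.py <<'E'
from m import *
c=np.array((.5604,-.0641))
def lat(f,ang,rs,z,bright=True):
    """lateral centroid (mm, + = CCW) of line at radii along nominal ang"""
    s=load(f); g=cv2.cvtColor(s['image'],cv2.COLOR_RGB2GRAY).astype('float32')
    a=np.radians(ang); e=np.array([np.cos(a),np.sin(a)]); t=np.array([-e[1],e[0]])
    L=np.arange(-9,9.01,.1)/1000; out=[]
    zs=np.broadcast_to(z,len(rs))
    for r,zz in zip(rs,zs):
        P=c+r*e+L[:,None]*t; p=proj(s,np.c_[P,np.full(len(P),zz)]).astype('float32')
        v=cv2.remap(g,p[None,:,0],p[None,:,1],cv2.INTER_LINEAR)[0]
        if not bright: v=-v
        w=np.clip(v-(np.percentile(v,20)+v.max())/2*1.0,0,None)
        out.append((L*w).sum()/w.sum()*1000)
    return np.array(out)
E
python3 - <<'E'
from line import *
rs=np.arange(.018,.0481,.003)
for f,a in(('top0',346),('scene0',346),('t6',175),('s6',175)):
    l=lat(f,a,rs,.062); k=np.polyfit(rs*1000,l,1)
    print(f,np.round(l,2),'dir',a+np.degrees(np.arctan(k[0])),'off at centre',k[1])
rs2=np.arange(.064,.085,.003)
for f in('top0','t6','s6'):
    l=lat(f,173,rs2,.052,False); k=np.polyfit(rs2*1000,l,1); print(f,'long',np.round(l,2),173+np.degrees(np.arctan(k[0])),k[1])
E
```

```text
top0 [-0.04 -0.26 -0.09 -0.13 -0.12 -0.13 -0.11  0.02 -0.1  -0.05 -0.02] dir 346.2056906420807 off at centre -0.21171297619751928
scene0 [0.79 0.74 0.67 0.79 0.85 0.81 0.79 0.75 0.77 0.7  0.69] dir 345.9121773868492 off at centre 0.810387613808289
t6 [0.43 0.56 0.68 0.64 0.62 0.5  0.63 0.81 0.81 0.85 0.93] dir 175.7563149700782 off at centre 0.24248821392536615
s6 [-0.27 -0.42 -0.39 -0.39 -0.35 -0.27 -0.23 -0.34 -0.45 -0.36 -0.28] dir 175.04582015522826 off at centre -0.36770294482023247
top0 long [ 0.61  0.27 -0.12 -0.17  0.02  0.24  0.39  0.39] 173.08348079814473 0.0958246648339452
t6 long [ 0.59  0.26 -0.14 -0.16  0.02  0.21  0.4   0.39] 173.11308120910465 0.04973819686140827
s6 long [ 1.13  0.33 -0.03 -0.13  0.04  0.01  0.04 -0.  ] 170.94390088739297 2.8483961501962356
```

Request:
jog_arm(commands=[[0,-30,0,0],[0,-35,0,0],[0,-35,0,0],[0,-25,0,0],[0,-20,0,0],[0,-15,-20,0],[0,-10,-25,0],[0,-5,-25,0],[0,0,-15,0],[0,0,-10,0]])

```text
clock: 9.67
tool_pos: [0.6023, -0.0353, 0.0697]
orientation: [-179.9, -0.1, 171.8]
force: [-0.5, 0.4, 0.6]
opening: 0.0008
```

Request:
jog_arm(commands=[[1.5,-3,0,0],[1.5,-3,0,0],[1.5,-3,0,0],[0.9,-1.8,0,0],[0.6,-1.2,0,0],[0.3,-0.7,0,-0.8],[0.3,-0.7,0,-0.8],[0.2,-0.6,0,-0.7],[0,0,0,0],[0,0,0,0]])

```text
clock: 10.5
tool_pos: [0.6113, -0.0469, 0.072]
orientation: [180.0, 0.1, 169.7]
force: [1.1, 3.2, 2.3]
opening: 0.0004
```

Request:
jog_arm(commands=[[-1.5,3,0,0],[-1.5,4,0,0],[-3,5,0,0],[0,0,25,0],[0,10,25,0],[0,20,25,0],[0,35,20,0],[0,35,0,0],[0,35,0,0],[0,35,0,0]])

```text
clock: 11.33
tool_pos: [0.6039, 0.1364, 0.167]
orientation: [180.0, 0.0, 169.6]
force: [1.5, -0.1, -0.8]
opening: 0.0006
```

```bash
python3 look.py s7 160 200
cat > chk.py <<'E'
from line import *
import sys
def chk(k,topok=True,n=173):
  rs=np.arange(.018,.0481,.003)
  for f in ('s'+k,)+(('t'+k,) if topok else ()):
    l=lat(f,n,rs,.062); p=np.polyfit(rs*1000,l,1)
    print(f,np.round(l,2),'dir',n+np.degrees(np.arctan(p[0])),p[1])
E
python3 - <<'E'
from chk import *
snap('top','t7'); chk('7')
im=cv2.imread('pics/t7.png')[160:310,250:440]; cv2.imwrite('pics/t7z.png',cv2.resize(np.clip(im*1.1,0,255).astype('uint8'),None,fx=4,fy=4,interpolation=cv2.INTER_CUBIC))
E
```

```text
[0.82694034 3.60804712 1.49594179] [0.60440467 0.14153668 0.16659503] 169.7792839847333
index (0.018, 0.03) (np.float64(172.14165897316678), np.float32(42.607666))
index (0.03, 0.045) (np.float64(172.79177696416028), np.float32(83.71559))
index (0.04, 0.052) (np.float64(172.90391052359354), np.float32(93.89316))
s7 [-0.31 -0.45 -0.5  -0.38 -0.13 -0.13 -0.15 -0.24  0.01 -0.07  0.01] dir 173.85273964784557 -0.7043285781392995
t7 [0.48 0.37 0.66 0.76 0.75 0.78 0.78 0.96 1.01 0.87 1.  ] dir 174.05906173957663 0.15471876648381594
```

View pics/t7z.png

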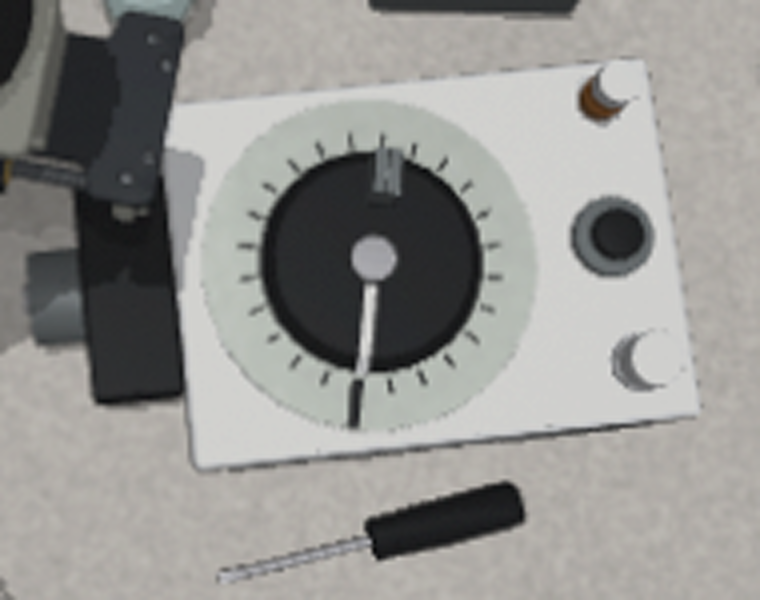

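View pics/s7z.png

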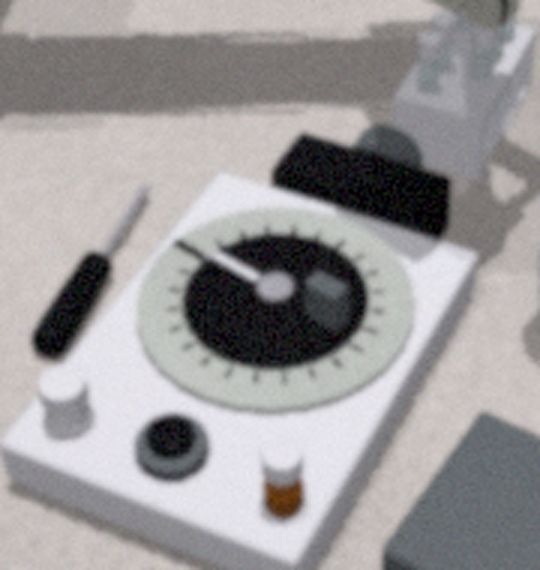

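Request:
jog_arm(commands=[[0,-35,0,0],[0,-35,0,0],[0,-35,0,0],[0,-30,0,0],[0,-20,-20,0],[0,-10,-25,0],[0,-5,-20,0],[0,0,-15,0],[0,0,-15,0],[1,-2,0,0]])

```text
clock: 12.27
tool_pos: [0.6027, -0.0378, 0.0682]
orientation: [-179.9, -0.3, 169.6]
force: [-1.4, 0.8, -0.8]
opening: 0.0
```

Request:
jog_arm(commands=[[1.5,-3,0,0],[1.5,-3,0,0],[0.8,-1.8,0,0],[0.6,-1.2,0,0],[0.6,-1,0,0],[0.1,-0.3,0,-0.3],[0.1,-0.4,0,-0.3],[0.1,-0.3,0,-0.3],[0,0,0,0],[0,0,0,0]])

```text
clock: 13.1
tool_pos: [0.6114, -0.048, 0.0719]
orientation: [180.0, 0.0, 168.8]
force: [0.5, 2.7, 2.0]
opening: 0.0005
```

Request:
jog_arm(commands=[[-1.5,3,0,0],[-1.5,4,0,0],[-3,5,0,0],[0,0,25,0],[0,10,25,0],[0,20,25,0],[0,35,20,0],[0,35,0,0],[0,35,0,0],[0,35,0,0]])

```text
clock: 13.93
tool_pos: [0.6043, 0.1355, 0.1671]
orientation: [180.0, 0.0, 168.7]
force: [0.1, -0.8, 0.4]
opening: 0.0008
```

```bash
python3 look.py s8 160 200
python3 - <<'E'
from chk import *
snap('top','t8'); chk('8')
A=np.radians(np.arange(160,188,.25))
for f in('s7','t7','s8','t8'):
  print(f,[peak(A,polar(load(f),c,a,b,.062,A),True)[0].round(2) for a,b in((.018,.03),(.03,.045),(.04,.052))])
  # bevel: z interpolated, angle at r
  print(' outer',[peak(A,polar(load(f),c,r,r+.0005,z,A),True)[0].round(2) for r,z in((.054,.062),(.056,.058),(.058,.055),(.0595,.0525))])
im=cv2.imread('pics/t8.png')[160:310,250:440]; cv2.imwrite('pics/t8z.png',cv2.resize(np.clip(im*1.1,0,255).astype('uint8'),None,fx=4,fy=4,interpolation=cv2.INTER_CUBIC))
E
```

```text
[0.58322818 4.28687874 0.3524299 ] [0.60484736 0.14058006 0.16670434] 168.87853437167686
index (0.018, 0.03) (np.float64(171.1485478210599), np.float32(43.091362))
index (0.03, 0.045) (np.float64(171.42578769621556), np.float32(84.48579))
index (0.04, 0.052) (np.float64(171.7036502089211), np.float32(96.25859))
s8 [-0.64 -0.72 -0.78 -0.91 -0.94 -0.96 -0.99 -1.   -1.11 -1.01 -1.05] dir 172.2320370638222 -0.47775099701733154
t8 [ 0.1   0.1   0.11  0.13  0.13  0.17  0.04  0.1   0.15  0.   -0.  ] dir 172.83802441874727 0.18619956654909742
s7 [np.float64(172.19), np.float64(172.87), np.float64(172.91)]
 outer [np.float64(172.25), np.float64(169.68), np.float64(167.7), np.float64(166.13)]
t7 [np.float64(174.26), np.float64(174.37), np.float64(174.3)]
 outer [np.float64(173.7), np.float64(174.13), np.float64(174.36), np.float64(173.95)]
s8 [np.float64(171.21), np.float64(171.5), np.float64(171.65)]
 outer [np.float64(171.05), np.float64(168.52), np.float64(166.64), np.float64(165.1)]
t8 [np.float64(173.12), np.float64(173.21), np.float64(173.01)]
 outer [np.float64(172.79), np.float64(172.96), np.float64(173.03), np.float64(173.72)]
```

View pics/t8z.png

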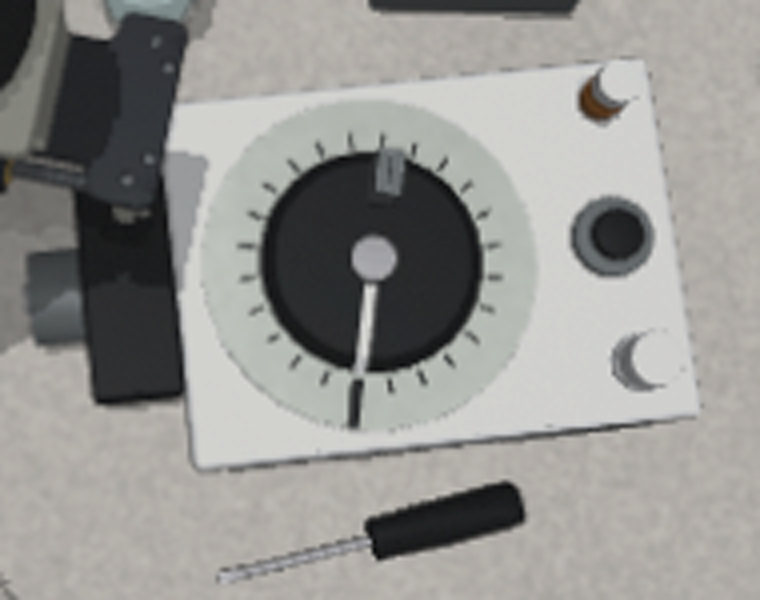

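Request:
jog_arm(commands=[[-3,-25,0,0],[-3,-35,0,0],[-3,-38,0,0],[-3,-38,0,0],[-3,-38,0,0],[-3,-38,0,0],[-3,-38,0,0],[-3,-35,0,0],[-3,-30,0,0],[-3,-21,0,0]])

```text
clock: 14.87
tool_pos: [0.5737, -0.2047, 0.1662]
orientation: [-180.0, -0.1, 168.7]
force: [0.8, 0.5, 1.2]
opening: 0.0005
```

Request:
jog_arm(commands=[[0,0,-25,0],[0,0,-25,0],[0,0,-20,0],[0,0,-15,0],[0,0,-8,0],[0,0,-5,0],[0,0,0,0],[0,0,0,0],[0,0,0,0],[0,0,0,0]])

```text
clock: 15.7
tool_pos: [0.5756, -0.2022, 0.0696]
orientation: [180.0, 0.1, 168.8]
force: [-0.6, 0.0, -0.1]
opening: 0.0005
```

```bash
python3 look.py s9 160 200
```

```text
[1.1265833  0.08608998 0.70909389] [ 0.57551071 -0.20217771  0.06949569] 168.7587757100022
index (0.018, 0.03) (np.float64(169.35030723812804), np.float32(7.5316315))
index (0.03, 0.045) (np.float64(168.64180333017197), np.float32(47.444244))
index (0.04, 0.052) (np.float64(168.3601361803969), np.float32(51.002655))
```

View pics/s9z.png

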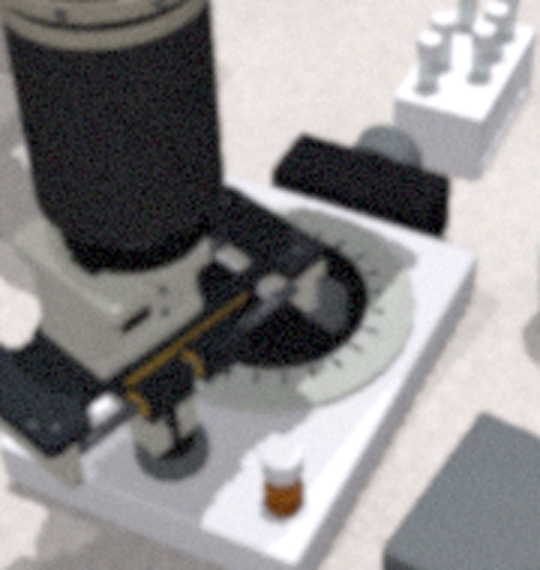

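Request:
jog_arm(commands=[[-0.4,3.4,0,0],[-0.4,3.3,0,0],[0,0,-2,0],[0,0,-2,0],[0,0,-2,0],[0,0,-2,0],[0,0,-2,0],[0,0,-2,0],[0,0,0,0],[0,0,0,0]])

```text
clock: 16.58
tool_pos: [0.5746, -0.1953, 0.0607]
orientation: [-180.0, 0.1, 168.8]
force: [-12.9, 10.8, 37.4]
opening: 0.0003
```

Request:
jog_arm(commands=[[0,0,3,0],[0,0,4,0],[0,0,4,0],[0,0,0,0],[0,0,0,0],[0,0,0,0],[0,0,0,0],[0,0,0,0],[0,0,0,0],[0,0,0,0]])

```text
clock: 17.42
tool_pos: [0.5741, -0.1957, 0.0674]
orientation: [-180.0, -0.0, 168.7]
force: [-0.4, -0.5, 1.2]
opening: 0.0005
```

Run:
```python
from h import *
for n in('scene','top'):
    s=snap(n,n+'10')
o=get_obs(); print(o['tool_pos'],o['force'])
im=cv2.imread('pics/scene10.png')[180:400,90:320]; cv2.imwrite('pics/scene10z.png',cv2.resize(np.clip(im*1.8,0,255).astype('uint8'),None,fx=2.7,fy=2.7,interpolation=cv2.INTER_CUBIC))
im=cv2.imread('pics/top10.png')[150:320,240:500]; cv2.imwrite('pics/top10z.png',cv2.resize(np.clip(im*1.4,0,255).astype('uint8'),None,fx=3,fy=3,interpolation=cv2.INTER_CUBIC))
```

```text
[ 0.574022   -0.19555599  0.06739642] [ 0.01449476 -0.02618322  0.98772308]
```

View pics/scene10z.png

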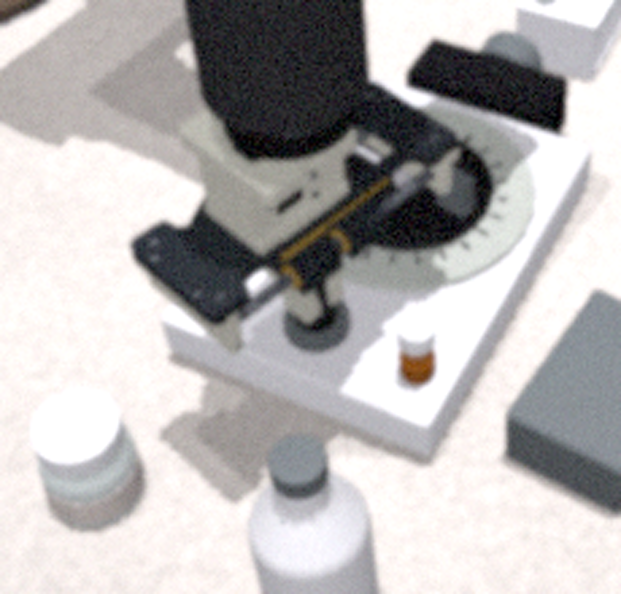

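View pics/top10z.png

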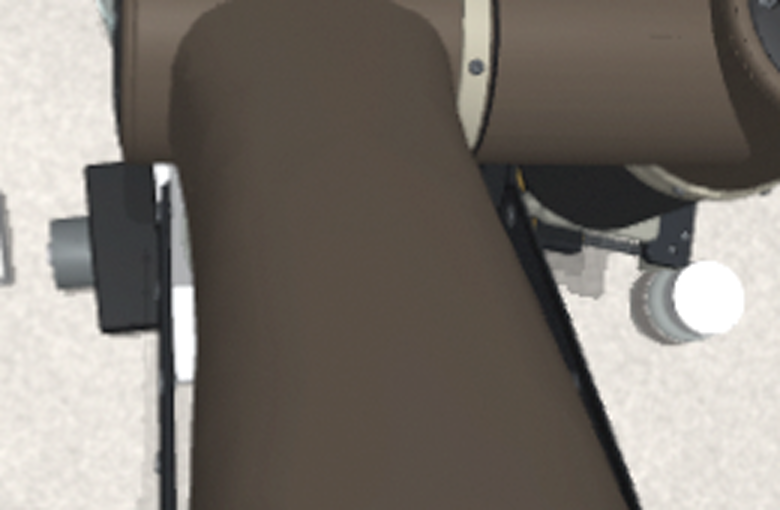

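Run:
```python
from h import *
s=load('scene10'); 
for z in(.08,.09,.1,.11,.12,.13): print(z,ray(s,[(177,307.8)],z)[0], 'L', ray(s,[(90+450/2.7,180+190/2.7)],z)[0])
# button/housing rim geometry in scene0: dump
s=load('scene0'); im=cv2.cvtColor(s['image'],cv2.COLOR_RGB2BGR)[280:315,185:230]; cv2.imwrite('pics/btn.png',cv2.resize(np.clip(im*2.2,0,255).astype('uint8'),None,fx=12,fy=12,interpolation=cv2.INTER_CUBIC))
```

```text
0.08 [ 0.55913193 -0.25345497  0.08      ] L [ 0.60108998 -0.07312728  0.08      ]
0.09 [ 0.56504512 -0.25881461  0.09      ] L [ 0.60636541 -0.08122789  0.09      ]
0.1 [ 0.5709583  -0.26417425  0.1       ] L [ 0.61164084 -0.08932849  0.1       ]
0.11 [ 0.57687149 -0.26953388  0.11      ] L [ 0.61691626 -0.0974291   0.11      ]
0.12 [ 0.58278468 -0.27489352  0.12      ] L [ 0.62219169 -0.1055297   0.12      ]
0.13 [ 0.58869786 -0.28025316  0.13      ] L [ 0.62746712 -0.11363031  0.13      ]
```

View pics/btn.png

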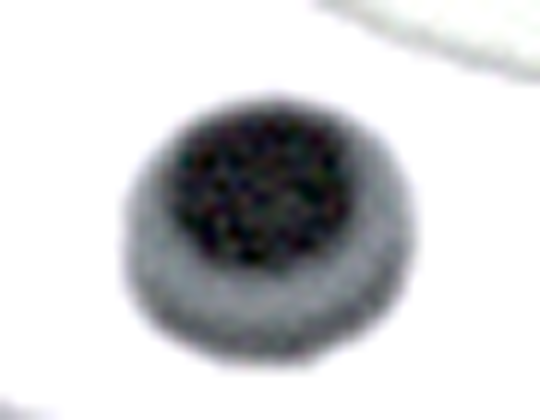

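Request:
jog_arm(commands=[[0,0,-1,0],[0,0,-1,0],[0,0,-1,0],[0,0,0,0],[0,0,0,0],[0,0,0,0],[0,0,0,0],[0,0,0,0],[0,0,0,0],[0,0,0,0]])

```text
clock: 18.35
tool_pos: [0.5741, -0.1955, 0.0646]
orientation: [-180.0, -0.0, 168.7]
force: [-1.6, -0.4, 3.2]
opening: 0.0004
```

Request:
jog_arm(commands=[[0,0,-1,0],[0,0,-1,0],[0,0,0,0],[0,0,0,0],[0,0,0,0],[0,0,0,0],[0,0,0,0],[0,0,0,0],[0,0,0,0],[0,0,0,0]])

```text
clock: 19.18
tool_pos: [0.574, -0.1955, 0.0625]
orientation: [-180.0, -0.0, 168.7]
force: [-2.5, -1.3, 4.2]
opening: 0.0002
```

Request:
jog_arm(commands=[[0,0,-1,0],[0,0,-1,0],[0,0,0,0],[0,0,0,0],[0,0,0,0],[0,0,0,0],[0,0,0,0],[0,0,0,0],[0,0,0,0],[0,0,0,0]])

```text
clock: 20.02
tool_pos: [0.5741, -0.1956, 0.0612]
orientation: [-180.0, 0.0, 168.8]
force: [-5.5, -0.7, 9.9]
opening: 0.0006
```

Run:
```python
from h import *
for i in range(2):
  o=get_obs(); print({k:np.round(o[k],3) for k in('clock','tool_pos','orientation','force','moment')})
```

```text
{'clock': np.float64(20.017), 'tool_pos': array([ 0.574, -0.196,  0.061]), 'orientation': array([-1.79991e+02,  1.00000e-02,  1.68761e+02]), 'force': array([-5.501, -0.677,  9.875]), 'moment': array([-0.044,  1.753,  0.003])}
{'clock': np.float64(20.017), 'tool_pos': array([ 0.574, -0.196,  0.061]), 'orientation': array([-1.79991e+02,  1.00000e-02,  1.68761e+02]), 'force': array([-5.501, -0.677,  9.875]), 'moment': array([-0.044,  1.753,  0.003])}
```

Request:
jog_arm(commands=[[0,0,-0.6,0],[0,0,0,0],[0,0,0,0],[0,0,2,0],[0,0,4,0],[0,0,10,0],[0,0,25,0],[0,0,30,0],[0,0,30,0],[0,0,10,0]])

```text
clock: 20.85
tool_pos: [0.5766, -0.1958, 0.1761]
orientation: [180.0, 0.4, 168.8]
force: [0.3, -0.1, 1.0]
opening: 0.0007
```

Request:
jog_arm(commands=[[0,-20,10,0],[0,-30,10,0],[0,-35,10,0],[0,-35,0,0],[0,-35,0,0],[0,-35,0,0],[0,-35,0,0],[0,-35,0,0],[0,-20,0,0],[0,0,0,0]])

```text
clock: 21.68
tool_pos: [0.5734, -0.4794, 0.1996]
orientation: [-180.0, -0.0, 168.6]
force: [0.3, 0.5, 0.1]
opening: 0.0002
```

```bash
python3 look.py s11 160 200
python3 - <<'E'
from chk import *
snap('top','t11'); chk('11')
A=np.radians(np.arange(160,188,.25))
for f in('s11','t11'):
  print(f,[peak(A,polar(load(f),c,a,b,.062,A),True)[0].round(2) for a,b in((.018,.03),(.03,.045),(.04,.052))],peak(A,polar(load(f),c,.072,.085,.052,A),False)[0])
E
```

```text
[-0.4917606   0.51448792  0.30180852] [ 0.57360509 -0.47757726  0.19966946] 168.57921210001982
index (0.018, 0.03) (np.float64(170.96019112179587), np.float32(44.46634))
index (0.03, 0.045) (np.float64(171.51224967085108), np.float32(84.07651))
index (0.04, 0.052) (np.float64(171.72223344306), np.float32(94.77101))
s11 [-0.68 -0.71 -0.78 -0.97 -1.02 -0.85 -0.92 -1.   -1.03 -1.03 -1.  ] dir 172.37433382094525 -0.5483030447736905
t11 [ 0.1   0.11  0.11  0.13  0.14  0.18  0.01  0.1   0.16  0.01 -0.02] dir 172.81586986056377 0.19994980440897567
s11 [np.float64(171.06), np.float64(171.6), np.float64(171.73)] 172.99437372627455
t11 [np.float64(173.13), np.float64(173.27), np.float64(173.01)] 173.06133333773786
```

View pics/t11.png

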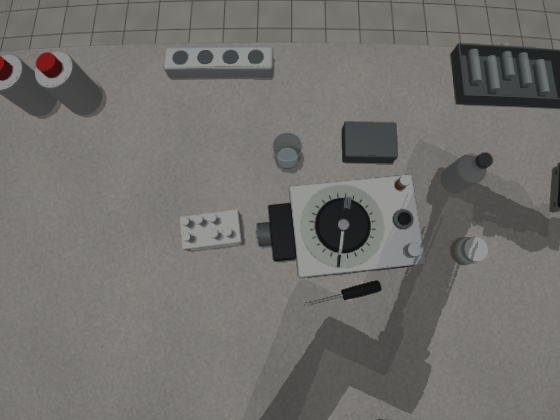

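View pics/s11.png

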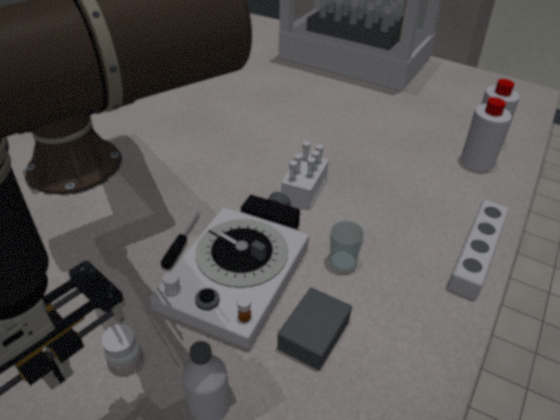

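```bash
python3 -c "
from plant import close_job
print(close_job())"
```

```text
the job is handed in; nothing more can be done
None
```

I set the dial to the long line, then pressed the button to its stop and released it. The job is handed in with the arm clear, at about 22 s on the clock.

- **Dial:** I pushed it about 173° clockwise by one side of the fin with the closed fingertips, trimming the end in three small pushes.
- **Dial check:** At the last look the long line was at 173.0–173.1°. The top camera put the index line at 172.8–173.3°, so on the line. The scene camera put it at 171.6–172.4°. The two views disagree by up to about 1.5°, and my best estimate is that the dial sits about 0.5° off the line. It did not move when the button was pressed.
- **Button:** The first press came down harder than planned, reading 37 N at 60.7 mm. That is because the button top stood about 6 mm higher than I had measured. I pressed again slowly and it gave like a spring: 3.2 N, then 4.2 N, then 9.9 N at the stop at 61.2 mm. That is about the full 6 mm of travel. The button's own position can't be read, so full travel is judged from the force.
- **Surroundings:** In the final pictures the vial, pots, rack, beaker, box, screwdriver, bottle and jar look to be where they started. I checked this by eye only.

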